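Seat the badge die plate on its locating pins

ROBOT

A 7-joint arm with a two-finger parallel gripper is mounted at the origin on the work surface. World frame = base frame: x ahead of the robot, y to its left, z up, the work surface at z = 0. Lengths are in m, angles in degrees, forces in N, time in s.
With the tool pointing down it reaches from about 0.35 to 0.9 m from the base axis. Payload 8.1 kg.
Tool frame: the origin (TCP) lies between the finger pads; the fingertips stand 11 mm ahead of it and the grasp point (between the pads) lies 8 mm behind it; z points along the fingers, y is the direction in which the jaws open and shut (so a half turn about z gives the same grasp; the last joint's range is limited). The gripper opens to 92 mm and grips with 3 to 60 N. Pads are 19 mm wide; open, the fingers measure 130 mm over their backs; the gripper's body (75 mm by 190 mm) begins 47 mm behind the grasp point.
Start: joints at [-78.3, 24.895, 1.432, 90.138, -0.665, 64.973, -4.303], TCP at [0.189, 0.596, 0.238] pointing down, gripper open.
Joint ranges: [-149.89, 149.89], [-25.12, 119.58], [-72.63, 75.52], [4.76, 147.25], [-75.54, 255.54], [6.69, 114.76], [-157.13, 157.13]. Speed limits (degrees/s): [127.2, 127.2, 172.46, 172.46, 180, 180, 180].

INTERFACE

Orientations are given as a 3x3 rotation matrix whose columns are the frame's x, y, z axes.
In Python, from plant import telemetry, imaging, job_done gives the robot as it stands. The module is installed in compiled form; this text tells all that it offers.
- The arm moves only by the tool drive_tool, never from a script. Its argument "increments" is text: rows parted by semicolons, each of 6 numbers parted by spaces: the shift along the tool's x, y, z in m, then the turn, a rotation vector about the tool's x, y, z in rad. A call has 1 to 20 rows; each row is the pose to reach, as a shift and turn from the pose measured when the call began, along the tool's axes at that moment; what a row does not reach only later rows make up. A row lasts 1/12 s, in which the tool goes at most 41.7 mm and 7.16 degrees, less where a joint would pass 70% of its speed; a pose out of reach is approached as far as the arm can. A call with a gripper value outside its range is refused whole. "fingers" is the finger opening in m, from 0 to 0.0918, set as the call begins (left out, the last holds). The fingers move at their own pace and stop on an object; the grip force is fixed at half the most. Time passes only in rows, so rows that repeat a pose let the fingers close. It gives the time, the measured TCP pose, the force and the opening at its end, in the units of the state.
- telemetry.observe(): the state, without advancing time (a new reading comes with each control period).
- imaging.camera(name): name is "scene" or "top"; returns a dict with "image" (420x560x3 uint8, red, green, blue), "mtx" (3x3 intrinsics, pixels), "R" (3x3) and "t" (3): a world point X has camera coordinates R X + t. Camera axes: x right, y down, z forward; pixel columns grow to the right and rows downward; lengths in m; the calibration is good to about 2 mm. A picture is of the moment at which its call begins. There is no depth.
- job_done(): hands the job in, once; it reports no verdict.
The state is a dict: "t": time; "joint_pos": joint angles; "joint_vel": joint speeds; "joint_torque": joint torques, N m; "eef_pos": TCP position; "ee_rot": TCP orientation; "ft_force": force on the tool from outside, world axes, zero at the start; "moment": the same for the moment, N m; "opening": opening from 0.0 (shut) to 1.0 (fully open).
Only numpy, scipy, OpenCV 4.12 (cv2) and the standard library are available. Lean on these libraries where they do the work, as an engineer would, in place of code of your own. Each camera call takes 0.05 s, during which the arm holds its last target. There are 200 camera calls.

TASK

The red-rimmed die plate lies askew on the badge station's loading bed, propped up on the two locating pins hidden under it. Without gripping or lifting it, push its red rims with the fingers: square it up against the dark fence, then nudge it sideways until both holes drop over the pins and it lies flat on the bed. Keep the fingers off the steel die in its middle, and leave the jar, the box of blanks and the spare die where they are.

Things in the scene. Friction and masses are not known exactly. Their poses are not given: they have to be found in the camera images.
- seat (a point): Where the plate belongs: a point on the top face of the fixed grey loading bed, 20 mm above the table. x points squarely from the robot's side to the fence, y left along the fence, z up. The bed's top spans x -120 to +85 mm, y -180 to +180 mm about it. Seated, the plate's origin is at this point with the same axes, 0.7 mm from the fence.
- fence (a point): Middle of the dark steel fence's face towards the plate, at the bed's top face (axes as the seat; 65.7 mm from it in x). The fence is 22 mm high above the bed, 14 mm thick, 340 mm long in y. Yellow stripes on its top and on the bed's near border mark the y of the two pins.
- plate: Loose aluminium plate, 0.4 to 0.85 kg with its die, 130 (x) by 220 (y) by 6 mm; origin at the centre of its underside, x to the fence edge, y left. It starts leaning about 4 degrees: near edge on the bed, the rest on the pin tops; 5 to 25 mm short of the fence, turned up to 0.1 rad, 14 to 40 mm left or right of the seat. It slides at 2 to 10 N. Over both pins it drops 7 mm by itself.
- near_rim (a point): Middle of the outer face of the plate's near rim, half-way up, 12 mm above the underside and 65 mm before the plate's centre (axes as the plate). The red rims are upright, 5 mm thick, tops 24 mm above the plate's underside; this one runs along the whole near edge.
- left_rim (a point): Middle of the outer face of the plate's left rim, 12 mm above the underside, at x = -15, y = +110 mm from the plate's centre (axes as the plate). The rim is 90 mm long in x. The fence edge has no rim.
- right_rim (a point): The same on the right, at x = -15, y = -110 mm from the plate's centre.
- pin_left (a point): Foot of the left brass pin on the bed's top face, at x = +25, y = +55 mm from the seat (axes as the seat). Each pin is 10 mm thick and 7 mm high, its top chamfered by 2 mm.
- pin_right (a point): Foot of the right pin, the same, at y = -55 mm from the seat.
- hole_left (a point): Centre of the plate's left hole at the underside, at x = +25, y = +55 mm from the plate's origin (axes as the plate). Both holes are 14 mm wide and go through.
- hole_right (a point): Centre of the right hole, the same, at y = -55 mm.
- die: The polished steel die fixed on the plate: 52 mm in diameter, 30 mm high, its origin at the centre of its foot, on the plate's upper face 20 mm nearer the robot than the plate's centre. Not to be touched.
- jar: Bystander: a clear jar with black cap, 56 mm in diameter, 70 mm tall, loose on the table; origin at the centre of its underside.
- blanks: Bystander: an open cardboard box of badge blanks, 90 x 80 x 35 mm, loose on the table; origin at the centre of its underside.
- spare_die: Bystander: a stepped round steel die, 58 mm in diameter, 34 mm high, loose on the table; origin at the centre of its underside.

How it is judged:
By the outcome, as a careful person would: the job done as asked, in the order asked, and still so for the second after the job is handed in, with the robot touching nothing.
It also fails if it takes over 51 s, if anything falls off the work surface, if the arm or the gripper's body presses on something with over 40 N, if the wrist force passes 120 N, or if a joint passes its speed limit or range.

## Working session

There is one attempt and no reset: what is moved stays moved. The work goes in short steps, Python scripts to look and compute and a tool call to move; the robot and the scene stay as the last step left them, time stands still between calls to the robot, and variables do not carry over. Pictures are saved under pics/ and viewed, about 8 in all and at most 12, crops included, and the job is handed in when it is done.

Besides the shell and the picture viewer there is one more tool, called after ">>>" as name(argument=value, ...), one argument or row to a line, values as JSON. drive_tool: Moves the arm, as the interface text tells. Its arguments: {"type":"object","properties":{"increments":{"type":"string"},"fingers":{"type":"number"}},"required":["increments"]}

```bash
mkdir -p pics; cat > h.py <<'E'
import numpy as np, cv2
from plant import telemetry, imaging, job_done
def snap(n,f,crop=None,s=1):
    c=imaging.camera(n); im=c["image"][:,:,::-1].copy()
    np.savez(f"cal_{n}.npz",K=c["mtx"],R=c["R"],t=c["t"])
    cv2.imwrite(f"pics/{f}_full.png",im)
    if crop: x,y,w,h=crop; im=im[y:y+h,x:x+w]
    if s!=1: im=cv2.resize(im,None,fx=s,fy=s,interpolation=cv2.INTER_CUBIC)
    cv2.imwrite(f"pics/{f}.png",im)
def ray(n,uv,z):
    c=np.load(f"cal_{n}.npz"); C=-c["R"].T@c["t"].ravel()
    d=c["R"].T@np.linalg.inv(c["K"])@np.array([*uv,1.]); return C+d*(z-C[2])/d[2]
def proj(n,X):
    c=np.load(f"cal_{n}.npz"); p=c["K"]@(c["R"]@np.asarray(X,float)+c["t"].ravel()); return p[:2]/p[2]
E
python3 - <<'E'
from h import *
snap("top","top1",None,1.4); snap("scene","scene1",None,1.4)
s=telemetry.observe(); print(s["t"],s["eef_pos"],s["ee_rot"],s["opening"])
for n in("top","scene"):
    c=np.load(f"cal_{n}.npz"); print(n,-c["R"].T@c["t"].ravel(),c["R"][2])
E
```

```text
0.1 [0.18866381 0.59537803 0.23702926] [[-9.53281992e-01  3.02081704e-01 -2.96475138e-04]
 [ 3.02081817e-01  9.53280984e-01 -1.39358449e-03]
 [-1.38352264e-04 -1.41803874e-03 -9.99998985e-01]] 1.0007794835143193
top [0.54829943 0.04621053 0.9552406 ] [ 0.12605781 -0.03063185 -0.99154986]
scene [ 1.22102172 -0.4960735   0.64423745] [-0.58925421  0.54237005 -0.59884406]
```

View pics/top1.png

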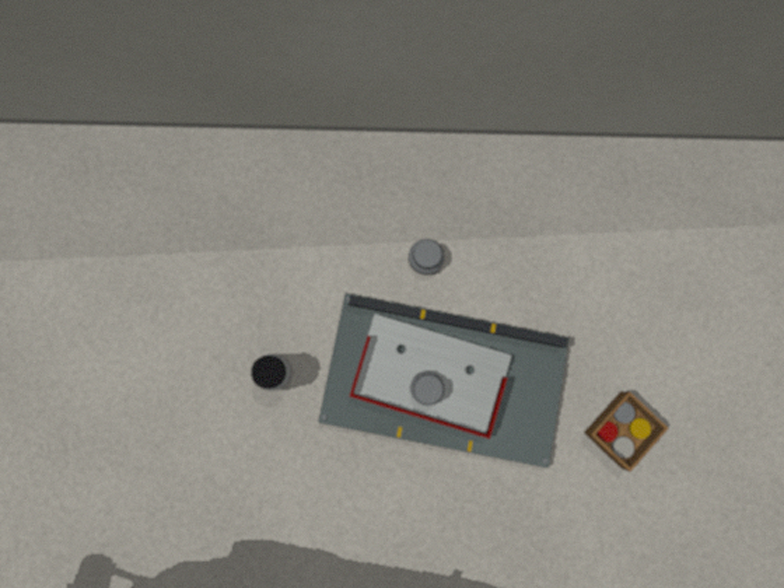

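View pics/scene1.png

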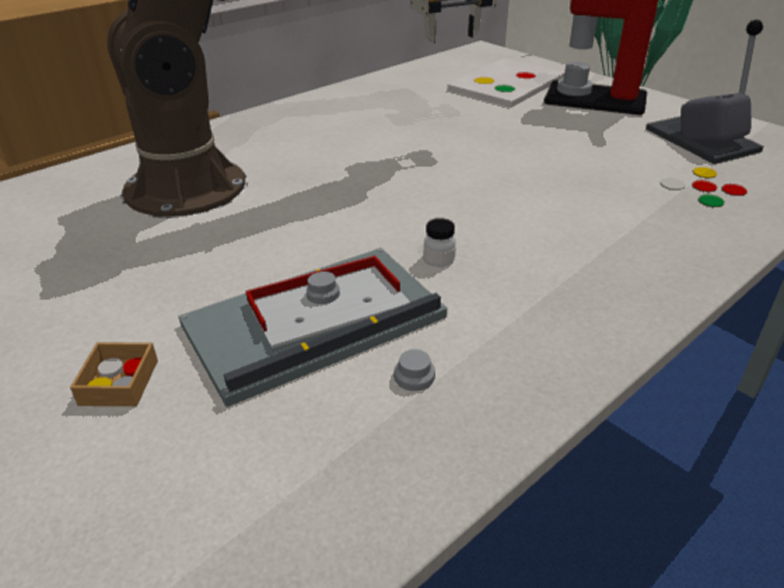

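The top view (1.4x) shows the plate turned slightly clockwise and offset to the left of the stripes. The jar is at (268,371), the spare die at (427,255) and the blanks box at (626,430). I'll enlarge it.

```bash
python3 - <<'E'
from h import *
im=cv2.imread("pics/top1_full.png")[205:340,225:415]
cv2.imwrite("pics/top1c.png",cv2.resize(im,None,fx=4.2,fy=4.2,interpolation=cv2.INTER_CUBIC))
E
```

```text
(no output)
```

View pics/top1c.png

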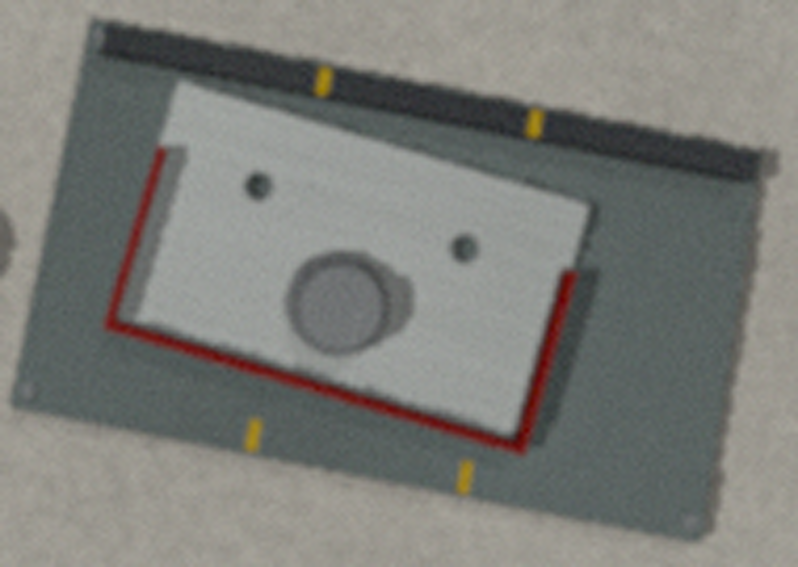

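The crop (4.2x, origin 225,205) gives these pixels:
- **Fence stripes:** (323,82) and (535,124).
- **Near bed corners:** (12,407) and (708,540).
- **Near-rim corners:** (107,327) and (523,453).
- **Holes:** (258,186) and (464,249).
- **Plate far corners:** (178,81) and (593,205).

```bash
cat > fit.py <<'E'
from h import *
from scipy.optimize import least_squares
from scipy.spatial.transform import Rotation as Ro
def pix(l,o=(225,205),s=4.2): return np.array([[ (u+.5)/s-.5+o[0],(v+.5)/s-.5+o[1]] for u,v in l])
def fitpose(uv,P,z,tilt=0,n="top",x0=(.5,0,0)):
    # tilt: about y so that fence side rises
    f=lambda q:(np.array([proj(n,Ro.from_euler('z',q[2]).apply(Ro.from_euler('y',-tilt).apply(p))+[q[0],q[1],z]) for p in P])-uv).ravel()
    r=least_squares(f,x0); return r.x,r.fun.reshape(-1,2).round(2)
E
python3 - <<'E'
from fit import *
mm=1e-3
S,r=fitpose(pix([(323,82),(535,124),(12,407),(708,540)]),mm*np.array([[72.7,55,22],[72.7,-55,22],[-120,180,0],[-120,-180,0]]),.02)
print("seat",S,np.degrees(S[2]),r.tolist())
t=np.radians(4)
zc=.02+.065*np.sin(t)
P,r=fitpose(pix([(107,327),(523,453),(258,186),(464,249),(178,81),(593,205)]),mm*np.array([[-65,110,24],[-65,-110,24],[25,55,6],[25,-55,6],[65,110,6],[65,-110,6]]),zc,t)
print("plate",P,np.degrees(P[2]),r.tolist())
c,s=np.cos(S[2]),np.sin(S[2]);print("in seat mm",np.array([[c,s],[-s,c]])@(P[:2]-S[:2])*1e3, P[2]-S[2])
for n,q in(("jar",ray("top",(268/1.4,371/1.4),.07)),("spare",ray("top",(427/1.4,255/1.4),.03)),("blanks",ray("top",(626/1.4,430/1.4),.02))):print(n,q)
E
```

```text
seat [ 0.56492696 -0.07024725 -0.17600643] -10.084425733387453 [[0.35, -0.31], [0.23, -0.68], [-0.15, 0.65], [-0.42, 0.32]]
plate [ 0.55397759 -0.04257365 -0.28066355] -16.08083672951204 [[-1.01, 0.21], [0.67, 0.68], [0.33, -0.08], [0.38, -0.26], [0.26, -0.31], [-0.61, -0.29]]
in seat mm [-15.62583177  25.32883959] -0.10465711518516696
jar [0.55579294 0.19833982 0.07      ]
spare [ 0.73964272 -0.03633887  0.03      ]
blanks [ 0.47153877 -0.3464579   0.02      ]
```

```bash
cat > go.py <<'E'
import sys
from fit import *
S=np.array([.56493,-.07025,np.radians(-10.08)])
def rs(a): return np.array([[np.cos(a),-np.sin(a)],[np.sin(a),np.cos(a)]])
def report():
    s=telemetry.observe(); p=np.array(s["eef_pos"]);R=np.array(s["ee_rot"]).reshape(3,3)
    q=rs(S[2]).T@(p[:2]-S[:2])*1e3; yaw=np.degrees(np.arctan2(R[1,1],R[0,1])-S[2])
    F=np.array(s["ft_force"]); print("t",round(s["t"],2),"seat xy mm",q.round(1),"z",p[2].round(4),"tool-y yaw",yaw.round(2),"F seat",(rs(S[2]).T@F[:2]).round(1),F[2].round(1),"open",round(s["opening"],3),"j",np.round(s["joint_pos"],0))
    return p,R
def inc(x,y,z,yaw):  # seat mm, world z m, tool-y yaw deg in seat axes
    p,R=report(); w=S[:2]+rs(S[2])@np.array([x,y])/1e3
    a=np.radians(yaw)+S[2]; Y=np.array([np.cos(a),np.sin(a),0]);Z=np.array([0,0,-1.]);T=np.c_[np.cross(Y,Z),Y,Z]
    print("inc",(R.T@(np.array([*w,z])-p)).round(4),Ro.from_matrix(R.T@T).as_rotvec().round(4))
if __name__=="__main__":
    a=list(map(float,sys.argv[1:])); inc(*a) if a else report()
E
python3 go.py -115 22 .14 90
```

```text
t 0.1 seat xy mm [-487.   589.5] z 0.237 tool-y yaw 82.5 F seat [0.3 0.9] -0.3 open 1.001 j [-78.  25.   1.  90.  -1.  65.  -4.]
inc [-0.4429 -0.5139  0.0978] [-0.0014  0.     -0.1309]
```

>>> drive_tool(
  increments="-0.02 -0.023 0.004 0 0 -0.006;-0.042 -0.05 0.01 0 0 -0.013;-0.066 -0.076 0.015 0 0 -0.02;-0.09 -0.103 0.02 0 0 -0.026;-0.114 -0.13 0.025 0 0 -0.033;-0.138 -0.158 0.03 0 0 -0.04;-0.162 -0.186 0.036 0 0 -0.047;-0.186 -0.214 0.041 0 0 -0.054;-0.21 -0.242 0.047 0 0 -0.061;-0.234 -0.27 0.052 0 0 -0.068;-0.258 -0.298 0.057 0 0 -0.075;-0.282 -0.326 0.062 0 0 -0.082;-0.306 -0.354 0.067 0 0 -0.09;-0.33 -0.382 0.073 0 0 -0.097;-0.354 -0.41 0.078 0 0 -0.104;-0.378 -0.438 0.083 0 0 -0.111;-0.4 -0.464 0.088 0 0 -0.118;-0.42 -0.487 0.093 0 0 -0.125;-0.435 -0.505 0.097 0 0 -0.131;-0.443 -0.514 0.098 0 0 -0.131",
)

```text
t: 1.77
eef_pos: [0.456, -0.032, 0.1392]
ee_rot: [[-0.984, 0.178, -0.001], [0.178, 0.984, -0.003], [0.0, -0.003, -1.0]]
ft_force: [-0.2, 0.4, -0.1]
opening: 1.003
```

```bash
python3 go.py -115 22 .04 90
```

```text
t 1.77 seat xy mm [-113.9   18.6] z 0.1392 tool-y yaw 89.82 F seat [-0.3  0.3] -0.1 open 1.003 j [-18.  17.  19. 121.  -7.  44.  85.]
inc [0.0011 0.0036 0.0992] [-0.0027 -0.0003 -0.0031]
```

>>> drive_tool(
  increments="0 0.001 0.015 0 0 -0.003;0.001 0.002 0.035 0 0 -0.003;0.001 0.003 0.055 0 0 -0.003;0.001 0.003 0.073 0 0 -0.003;0.001 0.003 0.087 0 0 -0.003;0.001 0.003 0.095 -0.002 0 -0.003;0.001 0.003 0.099 -0.002 0 -0.003;0.001 0.003 0.099 -0.002 0 -0.003",
)

```text
t: 2.43
eef_pos: [0.4551, -0.0292, 0.0397]
ee_rot: [[-0.985, 0.175, -0.002], [0.175, 0.985, -0.001], [0.001, -0.001, -1.0]]
ft_force: [-0.1, 0.5, -0.1]
opening: 0.999
```

```bash
python3 go.py -90 22 .04 90; python3 -c "
from h import *
snap('top','top2',(225,205,190,135),4.2)"
```

```text
t 2.43 seat xy mm [-115.3   21.2] z 0.0397 tool-y yaw 89.99 F seat [-0.2  0.5] -0.1 open 0.999 j [-14.  27.  14. 126. -13.  29.  90.]
inc [-0.0253  0.0008 -0.0003] [-0.001  -0.0015 -0.0003]
```

View pics/top2.png

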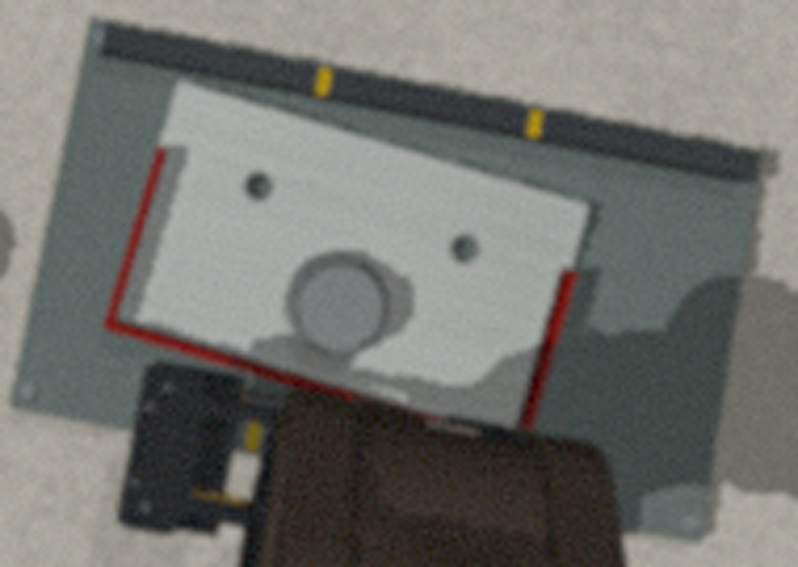

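The gripper stands behind the near rim and clear of it. Next I push towards the fence slowly.

>>> drive_tool(
  increments="-0.003 0 0 0 0 0;-0.006 0 0 0 0 0;-0.009 0 0 0 0 0;-0.012 0.001 0 0 0 0;-0.014 0.001 0 0 0 0;-0.016 0.001 0 0 0 0;-0.0175 0.001 0 0 0 0;-0.019 0.001 0 0 0 0;-0.0205 0.001 0 0 0 0;-0.022 0.001 0 0 0 0;-0.0235 0.001 0 0 0 0;-0.025 0.001 0 0 0 0;-0.0265 0.001 0 0 0 0;-0.028 0.001 0 0 0 0;-0.0295 0.001 0 0 0 0;-0.031 0.001 0 0 0 0;-0.032 0.001 0 0 0 0;-0.033 0.001 0 0 0 0",
)

```text
t: 3.98
eef_pos: [0.4883, -0.0339, 0.0403]
ee_rot: [[-0.985, 0.175, -0.001], [0.175, 0.985, -0.001], [0.001, -0.001, -1.0]]
ft_force: [-2.0, 0.7, 1.3]
opening: 1.001
```

```bash
python3 go.py -75 22 .04 90
```

```text
t 3.98 seat xy mm [-81.8  22.4] z 0.0403 tool-y yaw 89.99 F seat [-2.1  0.3] 1.3 open 1.001 j [-13.  29.  14. 121. -13.  32.  91.]
inc [-0.0068 -0.0004  0.0003] [-0.0007 -0.0006 -0.0001]
```

Contact force is 2 N. I'll keep going, 6 mm further.

>>> drive_tool(
  increments="-0.001 0 0 0 0 0;-0.002 0 0 0 0 0;-0.003 0 0 0 0 0;-0.004 0 0 0 0 0;-0.005 0 0 0 0 0;-0.006 0 0 0 0 0;-0.006 0 0 0 0 0",
)

```text
t: 4.57
eef_pos: [0.4916, -0.0343, 0.0399]
ee_rot: [[-0.985, 0.175, -0.006], [0.175, 0.985, 0.001], [0.006, -0.0, -1.0]]
ft_force: [-12.0, 2.7, 9.7]
opening: 0.997
```

```bash
python3 go.py; python3 -c "
from h import *
snap('top','top3',(225,205,190,135),4.2)"
```

```text
t 4.57 seat xy mm [-78.5  22.6] z 0.0399 tool-y yaw 90.01 F seat [-12.3   0.5] 9.7 open 0.997 j [-13.  29.  14. 121. -13.  32.  91.]
```

View pics/top3.png

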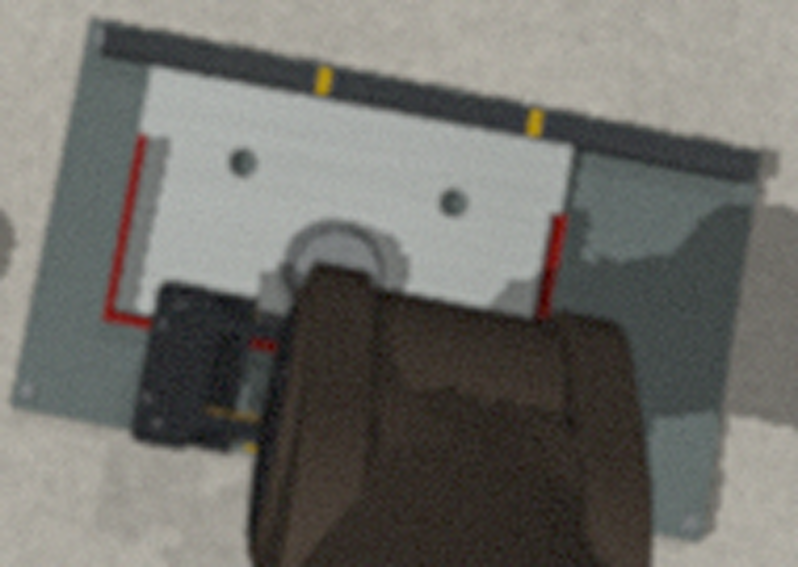

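The plate is now square against the fence, with no gap along its whole edge. Holes are at (243,162) and (453,203), far corners at (150,67) and (575,146). Next I back off, rise and move round to the left rim.

```bash
python3 - <<'E'
from go import *
mm=1e-3;t=np.radians(4)
P,r=fitpose(pix([(243,162),(453,203),(150,67),(575,146),(105,320)]),mm*np.array([[25,55,6],[25,-55,6],[65,110,6],[65,-110,6],[-65,110,24]]),.02+.065*np.sin(t),t)
print("in seat mm",rs(S[2]).T@(P[:2]-S[:2])*1e3, np.degrees(P[2]-S[2]),r.tolist())
inc(-105,22,.04,90); inc(-105,22,.14,90)
E
```

```text
in seat mm [ 0.04670948 32.55437057] 0.21545717882301796 [[0.09, 0.24], [0.33, -0.14], [0.54, -0.13], [-0.44, -0.18], [-0.51, 0.21]]
t 4.62 seat xy mm [-78.5  22.6] z 0.0399 tool-y yaw 90.01 F seat [-12.4   1.2] 8.8 open 1.0 j [-13.  29.  14. 121. -13.  32.  91.]
inc [ 0.0265 -0.0006  0.0001] [-0.0005 -0.0056  0.0002]
t 4.62 seat xy mm [-78.5  22.6] z 0.0399 tool-y yaw 90.01 F seat [-12.4   1.2] 8.8 open 1.0 j [-13.  29.  14. 121. -13.  32.  91.]
inc [ 0.027  -0.0007 -0.0999] [-0.0005 -0.0056  0.0002]
```

>>> drive_tool(
  increments="0.005 0 0 0 0 0;0.012 0 0 0 0 0;0.02 0 0 0 -0.003 0;0.026 0 -0.005 0 -0.005 0;0.027 0 -0.02 0 -0.005 0;0.027 0 -0.04 0 -0.005 0;0.027 0 -0.06 0 -0.005 0;0.027 0 -0.08 0 -0.005 0;0.027 0 -0.095 0 -0.005 0;0.027 0 -0.1 0 -0.005 0",
  fingers=0.04,
)

```text
t: 5.45
eef_pos: [0.4667, -0.0295, 0.1425]
ee_rot: [[-0.985, 0.175, 0.004], [0.175, 0.985, 0.0], [-0.004, 0.001, -1.0]]
ft_force: [1.0, -0.0, -0.1]
opening: 0.439
```

```bash
python3 go.py -15 178 .14 0
```

```text
t 5.45 seat xy mm [-103.9   22.9] z 0.1425 tool-y yaw 90.01 F seat [1.  0.2] -0.1 open 0.439 j [-18.  17.  19. 120.  -8.  44.  85.]
inc [-0.0889  0.1551  0.003 ] [0.0035 0.0022 1.5709]
```

>>> drive_tool(
  increments="-0.006 0.01 0 0 0 0.1;-0.012 0.021 0 0 0 0.21;-0.018 0.032 0 0 0 0.32;-0.024 0.043 0 0 0 0.43;-0.03 0.054 0.001 0 0 0.54;-0.036 0.065 0.001 0 0 0.65;-0.043 0.076 0.001 0 0 0.76;-0.05 0.087 0.001 0 0 0.87;-0.056 0.098 0.002 0 0 0.98;-0.062 0.109 0.002 0 0 1.09;-0.069 0.12 0.002 0 0 1.2;-0.075 0.131 0.002 0 0 1.31;-0.081 0.142 0.003 0 0 1.42;-0.086 0.15 0.003 0 0 1.52;-0.089 0.155 0.003 0.003 0.002 1.571;-0.089 0.155 0.003 0.003 0.002 1.571;-0.089 0.155 0.003 0.003 0.002 1.571",
)

```text
t: 6.87
eef_pos: [0.5811, 0.1075, 0.1394]
ee_rot: [[0.173, 0.985, 0.0], [0.985, -0.173, -0.001], [-0.001, 0.0, -1.0]]
ft_force: [-0.5, -0.7, 0.9]
opening: 0.436
```

```bash
python3 go.py -15 175 .042 0
```

```text
t 6.87 seat xy mm [-15.2 177.8] z 0.1394 tool-y yaw 0.14 F seat [-0.4 -0.8] 0.9 open 0.436 j [-42.  31.  39. 104. -24.  53.  -2.]
inc [-0.0027  0.0002  0.0974] [0.0001 0.0007 0.0024]
```

>>> drive_tool(
  increments="0 0 0.015 0 0 0.002;0 0 0.035 0 0 0.002;-0.001 0 0.055 0 0 0.002;-0.002 0 0.073 0 0 0.002;-0.002 0 0.087 0 0 0.002;-0.003 0 0.095 0 0 0.002;-0.003 0 0.097 0 0 0.002;-0.003 0 0.097 0 0 0.002",
)

```text
t: 7.53
eef_pos: [0.5802, 0.1039, 0.0423]
ee_rot: [[0.175, 0.985, -0.001], [0.985, -0.175, -0.001], [-0.001, -0.0, -1.0]]
ft_force: [0.2, 0.1, -0.4]
opening: 0.437
```

```bash
python3 go.py -15 145 .042 0; python3 -c "
from h import *
snap('top','top4',(225,205,190,135),4.2)"
```

```text
t 7.53 seat xy mm [-15.4 174.1] z 0.0423 tool-y yaw 0.03 F seat [0.1 0.1] -0.4 open 0.437 j [-38.  38.  34. 108. -30.  43.   3.]
inc [-0.0291  0.0004  0.0004] [-0.0004  0.001   0.0005]
```

View pics/top4.png

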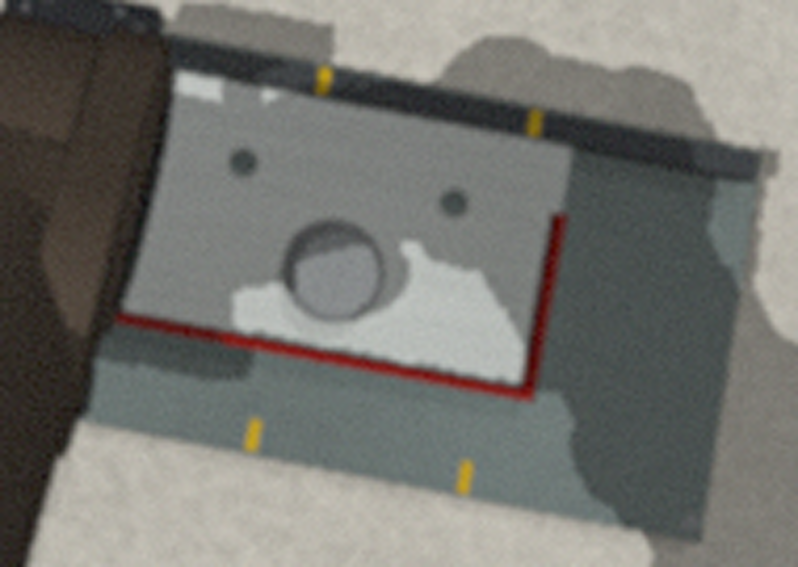

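The plate is still against the fence, and the fingers are left of the left rim. I push right, first to about 8 mm short of the expected drop.

>>> drive_tool(
  increments="-0.005 0 0 0 0 0;-0.01 0 0 0 0 0;-0.014 0 0 0 0 0;-0.017 0 0 0 0 0;-0.019 0 0 0 0 0;-0.021 0 0 0 0 0;-0.023 0.0005 0 0 0 0;-0.025 0.0005 0 0 0 0;-0.027 0.0005 0 0 0 0;-0.029 0.001 0 0 0 0;-0.031 0.001 0 0 0 0;-0.033 0.001 0 0 0 0;-0.035 0.001 0 0 0 0;-0.037 0.0015 0 0 0 0;-0.039 0.0015 0 0 0 0;-0.041 0.0015 0 0 0 0;-0.0425 0.0015 0 0 0 0;-0.0435 0.0015 0 0 0 0;-0.0435 0.0015 0 0 0 0",
)

```text
t: 9.17
eef_pos: [0.5747, 0.0624, 0.0431]
ee_rot: [[0.174, 0.985, 0.001], [0.985, -0.174, 0.001], [0.001, 0.0, -1.0]]
ft_force: [-0.9, 4.4, 2.7]
opening: 0.433
```

```bash
python3 go.py -14.5 125 .042 0; python3 -c "
from h import *
snap('top','top5',(225,205,190,135),4.2)"
```

```text
t 9.17 seat xy mm [-13.6 132.3] z 0.0431 tool-y yaw 0.09 F seat [-1.7  4.2] 2.7 open 0.433 j [-34.  37.  33. 110. -30.  42.   7.]
inc [-0.0073 -0.0009  0.0011] [ 0.0003 -0.0012  0.0015]
```

View pics/top5.png

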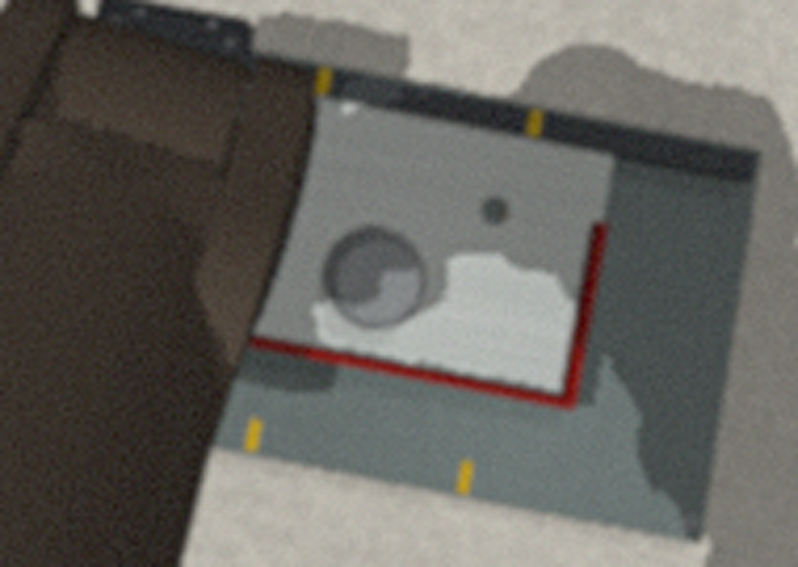

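The right hole is at (495,210), so the plate sits at y ≈ +10.6 mm and a brass pin edge shows in the hole. The fence edge is still square. I continue gently.

>>> drive_tool(
  increments="-0.001 0 0 0 0 0.001;-0.002 0 0 0 0 0.001;-0.003 0 0 0 0 0.001;-0.004 0 0 0 0 0.001;-0.005 0 0 0 0 0.001;-0.0058 0 0 0 0 0.001;-0.0066 0 0 0 0 0.001;-0.0074 0 0 0 0 0.001;-0.0074 0 0 0 0 0.001",
)

```text
t: 9.97
eef_pos: [0.5733, 0.054, 0.043]
ee_rot: [[0.175, 0.985, 0.001], [0.985, -0.175, -0.0], [0.0, 0.001, -1.0]]
ft_force: [-0.3, 0.7, -0.3]
opening: 0.431
```

```bash
python3 go.py -14.5 122 .042 0
```

```text
t 9.97 seat xy mm [-13.5 123.8] z 0.043 tool-y yaw -0.01 F seat [-0.4  0.6] -0.3 open 0.431 j [-34.  37.  33. 110. -30.  42.   8.]
inc [-0.0018 -0.001   0.001 ] [ 0.0005 -0.     -0.0002]
```

The force fell to nearly zero at the expected place, so it has probably dropped. I check in the scene view.

```bash
python3 -c "
from h import *
snap('scene','sc2',(120,165,210,125),3.8)"
```

```text
(no output)
```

View pics/sc2.png

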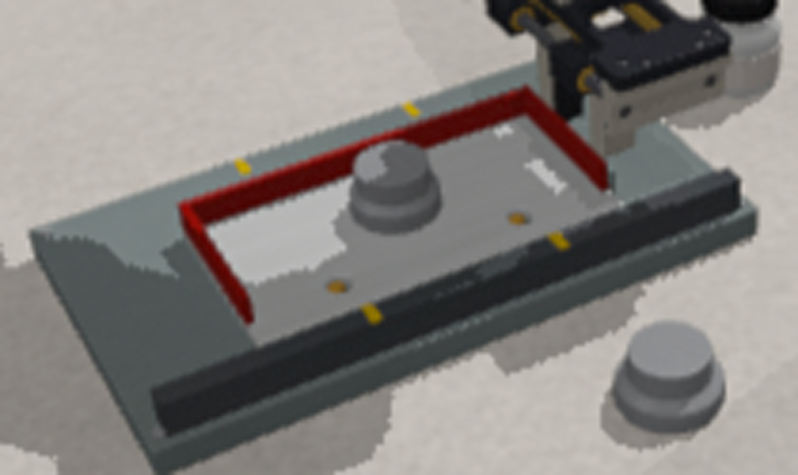

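The plate has dropped: brass pins fill both holes at (338,287) and (517,219), and its fence edge is hidden behind the fence. I withdraw sideways, then up.

>>> drive_tool(
  increments="0.003 0 0 0 0 0;0.008 0 0 0 0 0;0.016 0 0 0 0 0;0.024 0 0 0 0 0;0.03 0 0 0 0 0;0.033 0 -0.01 0 0 0;0.035 0 -0.03 0 0 0;0.035 0 -0.055 0 0 0;0.035 0 -0.08 0 0 0;0.035 0 -0.105 0 0 0;0.035 0 -0.13 0 0 0;0.035 0 -0.15 0 0 0;0.035 0 -0.16 0 0 0;0.035 0 -0.16 0 0 0",
)

```text
t: 11.18
eef_pos: [0.5807, 0.0887, 0.2056]
ee_rot: [[0.175, 0.985, 0.004], [0.985, -0.175, 0.001], [0.002, 0.004, -1.0]]
ft_force: [-0.2, 0.0, 0.0]
opening: 0.435
```

```bash
python3 go.py -200 230 .25 0
```

```text
t 11.18 seat xy mm [-12.3 159.2] z 0.2056 tool-y yaw -0.01 F seat [-0.1 -0. ] 0.0 open 0.435 j [-43.  27.  42. 101. -20.  60.  -4.]
inc [ 0.0708 -0.1875 -0.0451] [ 0.0041 -0.0019 -0.0001]
```

Next I clear the top camera's view and check.

>>> drive_tool(
  increments="0.005 -0.012 -0.005 0 0 0;0.012 -0.03 -0.01 0 0 0;0.02 -0.05 -0.015 0 0 0;0.028 -0.072 -0.02 0 0 0;0.036 -0.095 -0.025 0 0 0;0.044 -0.118 -0.03 0 0 0;0.052 -0.14 -0.035 0 0 0;0.06 -0.16 -0.04 0 0 0;0.066 -0.175 -0.043 0 0 0;0.07 -0.185 -0.045 0 0 0;0.07 -0.187 -0.045 0 0 0;0.07 -0.187 -0.045 0 0 0",
)

```text
t: 12.18
eef_pos: [0.4077, 0.1905, 0.2493]
ee_rot: [[0.173, 0.985, 0.003], [0.985, -0.173, 0.001], [0.001, 0.003, -1.0]]
ft_force: [-0.5, -0.5, 0.5]
opening: 0.434
```

```bash
python3 -c "
from h import *
snap('top','top6',(225,205,190,135),4.2)"
```

```text
(no output)
```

View pics/top6.png

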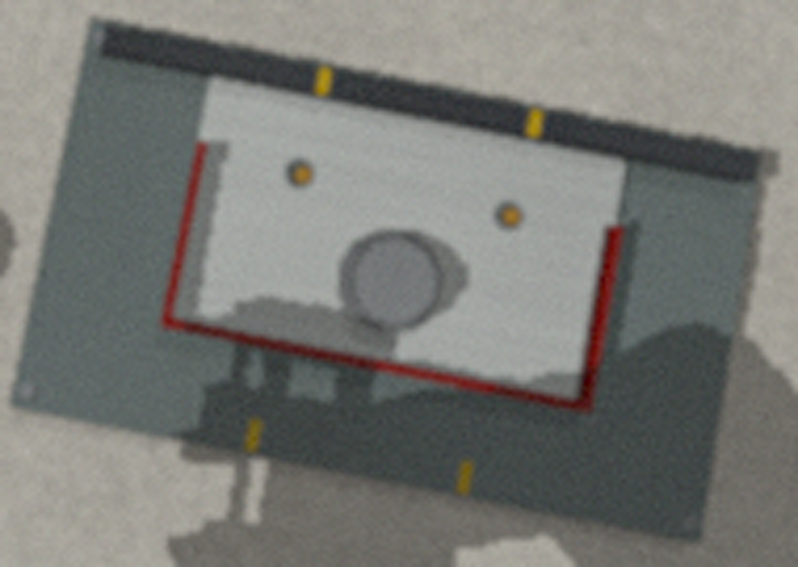

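Brass pins show in both holes, at (301,173) and (510,215), and the plate is square to the fence. Last, a numeric check of the pose and the bystanders.

```bash
python3 - <<'E'
from go import *
mm=1e-3
uv=pix([(301,173),(510,215),(210,76),(628,159),(164,325),(587,409)]);O=mm*np.array([[25,55,6],[25,-55,6],[65,110,6],[65,-110,6],[-65,110,24],[-65,-110,24]])
for t in (0,4):
    a=np.radians(t);P,r=fitpose(uv,O,.02+.065*np.sin(a),a)
    print(t,"in seat mm",(rs(S[2]).T@(P[:2]-S[:2])*1e3).round(1),np.degrees(P[2]-S[2]).round(2),"rms",np.sqrt((r**2).mean()).round(2))
A=cv2.imread("pics/top1_full.png");B=cv2.imread("pics/top6_full.png")
for n,(u,v) in dict(spare=(305,182),blanks=(447,307)).items():
    print(n,cv2.phaseCorrelate(*[np.float32(cv2.cvtColor(I[v-30:v+30,u-30:u+30],6)) for I in (A,B)]))
A=cv2.imread("pics/scene1_full.png");B=cv2.imread("pics/sc2_full.png")
print("jar",cv2.phaseCorrelate(*[np.float32(cv2.cvtColor(I[155:195,300:330],6)) for I in (A,B)]))
job_done()
E
```

```text
0 in seat mm [0.2 3. ] -0.58 rms 0.5
4 in seat mm [0.6 3.6] -0.46 rms 0.63
spare ((0.0050074612338733004, 0.037460485700538726), 0.9678285863664415)
blanks ((-0.059165713148647825, -0.02247645692895972), 0.9030970838334825)
jar ((0.08384413295271465, 0.020534518786483602), 0.7261358245213827)
the job is handed in; nothing more can be done
```

The plate now lies over both pins on the bed, square to the fence, and I've handed the job in after about 12 s of robot time. I pushed the near rim with both open fingers until the plate met the fence at about 12 N. I then pushed the left rim to the right until the side force fell from 4 N to near zero, backed off and moved clear.

**Last checks**
- **Pins:** Brass shows in both holes from both cameras, and the plate's far edge sits below the top of the fence.
- **Pose:** A flat-plate fit to my pixel readings puts the plate at x +0.2 mm, y +3.0 mm and about -0.6° from the seat. The 3 mm is more than the roughly 2 mm of play on the pins, so it disagrees slightly with the pins showing in the holes. It is close to the calibration and pixel-reading error, but I did not measure it again.
- **Flatness:** The flat fit is only a little better than the tilted one (0.50 against 0.63 px), so it doesn't prove the plate is flat. The evidence for that is the visible drop and the fall in force.
- **Other objects:** The spare die, the blanks and the jar moved less than 0.1 px between pictures. The jar was compared before the final retreat.
- **Die:** It was not touched in any picture, and the force readings I took showed nothing unexpected.

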